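# Swap the reptile-care things on the oak shelf onto their own mats

## Robot

A 7-joint arm with a two-finger parallel gripper is mounted at the origin on the work surface. World frame = base frame: x ahead of the robot, y to its left, z up, the work surface at z = 0. Lengths are in m, angles in rad, forces in N, time in s.
With the tool pointing down it reaches from about 0.4 to 0.875 m from the base axis. Payload 4.4 kg.
Tool frame: the origin (TCP) lies midway between the tips of the shut fingers; the grasp point (between the pads) lies 19 mm behind it; z points along the fingers, y is the line along which they close (so a half turn about z gives the same grasp; the last joint's range is limited). The gripper opens to 85 mm and grips with 20 to 120 N. Pads are 22 mm wide; open, the fingers measure 114 mm over their backs; the gripper's body (76 mm by 85 mm) begins 54 mm behind the grasp point. The pads swing forward as they close: fully open they stand 13 mm farther back than shut.
Start: joints at [1.095, 0.628, 0.038, 1.517, -0.027, 0.996, -0.02], TCP at [0.259, -0.596, 0.197] pointing down, gripper open.
Joint ranges: [-3.06, 3.06], [-0.37, 2.12], [-1.25, 1.32], [0.18, 2.47], [-1.1, 4.24], [0.23, 1.98], [-2.94, 2.94]. Speed limits (rad/s): [2.57, 2.57, 3.14, 3.14, 3.14, 3.14, 3.14].

## Interface

Orientations are given as [roll, pitch, yaw] about the fixed x, y, z axes, in that order (R = Rz(yaw) Ry(pitch) Rx(roll)).
In Python, from station import bot gives the robot as it stands.
- The arm moves only by the tool drive_tool, never from a script. Its argument "commands" is one flat list of numbers, 7 for each row, row after row: the shift along the world's x, y, z each as a share of 200 mm, from -1 to 1, then the turn, a rotation vector about the world's x, y, z each as a share of 30 degrees, from -1 to 1, then the gripper command: -1 is fully open, 1 is shut, values between are in proportion. A call has 1 to 8 rows; each row is the pose to reach, as a shift and turn from the pose commanded when the call began; what a row does not reach only later rows make up. A row lasts 1/8 s, in which the tool goes at most 62.5 mm and 10.7 degrees, less where a joint would pass 70% of its speed; a pose out of reach is approached as far as the arm can. A call with a number of a shift or a turn outside -1 to 1 is refused whole. A call with a gripper value outside its range is refused whole. The fingers move at their own pace and stop on an object; "squeeze" is the grip in N (left out, the last holds). Time passes only in rows, so rows that repeat a pose let the fingers close. It gives the time, the measured TCP pose, the force, the opening and the grip force at its end, in the units of the state.
- bot.read_state(): the state, without advancing time (a new reading comes with each control period).
- bot.camera(name): name is "side" or "top"; returns the picture (420x560x3 uint8, red, green, blue); there is no depth.
- bot.camera_info(name): a dict with "fx", "fy", "cx", "cy" (pixels), "R" (3x3) and "t" (3): a world point X has camera coordinates R X + t. Camera axes: x right, y down, z forward; pixel columns grow to the right and rows downward; lengths in m; the calibration is good to about 2 mm. A picture is of the moment at which its call begins. camera_info takes no time and is no camera call.
- bot.sign_off(): hands the job in; it is judged then, once.
The state is a dict: "t": time; "qpos": joint angles; "joint_vel": joint speeds; "tau": joint torques, N m; "tcp_pos": TCP position; "tool_rot": TCP orientation; "force": force on the tool from outside, world axes, zero at the start; "wrist_torque": the same for the moment, N m; "gripper_width": opening from 0.0 (shut) to 1.0 (fully open); "grip_force": force on a finger pad.
Only numpy, scipy, OpenCV 4.12 (cv2) and the standard library are available. Lean on these libraries where they do the work, as an engineer would, in place of code of your own. Each camera call takes 0.05 s, during which the arm holds its last target. There are 200 camera calls.

## Task

Before moving anything else, draw the steel tong straight up out of its snug blue holder and stand it, tip down, in the steel cup. Then sort out the blue holder, the red-capped jar and the white hide, which stand on one another's mats: each must end upright in the middle of the mat of its own colour (holder on blue, jar on red, hide on white), and the black mat is a free spot to use on the way. Leave the glass dish where it is.

Things in the scene. Friction and masses are not known exactly. Their poses are not given: they have to be found in the camera images.
- tong: Steel feeding tong, locked shut and rigid, 70 g, 150 mm long, at the start standing tip down in the holder's sleeve. Origin at the lower tip, z along the tong towards its handle. Round shaft 12 mm in diameter from 0 to 78 mm above the origin, then a two-leaf handle from 78 to 150 mm, 14 mm along its x and 20 mm along its y. The shaft stands 65 mm deep in the sleeve, so it must rise at least 65 mm to come free.
- holder: Blue plastic tong holder, 0.4 kg, loose: a round foot 64 mm across and 12 mm thick with an upright round sleeve on its centre, 29 mm outside diameter, 15 mm bore, from 12 to 77 mm above the origin. Origin at the centre of the underside, z up along the sleeve. The tong's tip rests on the foot, 12 mm above the origin. Once the tong is out, it can be taken by the sleeve.
- jar: Closed clear plastic jar with a red twist cap, 54 mm in diameter, 85 mm high, 0.14 to 0.28 kg. Origin at the centre of the underside, z up.
- hide: White plastic reptile hide, a hollow rigid house open below with a flat roof and a doorway: 76 mm along its x, 56 mm along its y, 52 mm high, walls 4 mm, about 0.12 kg. Origin at the centre of the underside, z up; the doorway looks to its -x. The two plain long walls face +y and -y and are taken from above across the 56 mm.
- cup: Fixed round steel cup, open above, 48 mm outside and 40 mm inside diameter, 80 mm high, its inner floor 4 mm above the origin. Origin at the centre of the underside (on the shelf), z up. The tong goes in here; let go, it leans against the rim.
- mat_blue: Fixed flat round blue mat, 100 mm across and 3 mm thick, on the shelf; origin at the centre of its underside (shelf height), z up. For the holder; the hide stands on it at the start.
- mat_red: Fixed flat round red mat, 100 mm across and 3 mm thick, on the shelf; origin at the centre of its underside (shelf height), z up. For the jar; the holder with the tong stands on it at the start.
- mat_white: Fixed flat round white mat, 100 mm across and 3 mm thick, on the shelf; origin at the centre of its underside (shelf height), z up. For the hide; the jar stands on it at the start.
- mat_spare: Fixed flat round black mat, 100 mm across and 3 mm thick, on the shelf; origin at the centre of its underside (shelf height), z up. Empty at the start: the free spot.
- dish: Small green-tinted glass feeding dish, 84 mm across the rim, 30 mm high, empty, off to the robot's left; origin at the centre of the underside. To be left alone.
Not all that is in view belongs to the job. Several things have the shape of the jar; the one meant has the colours described above.

How it is judged:
On the way:
1. the tong stands in the cup, while holder, jar and hide are still where they began (within 30 mm) (horizontal distance between tong and cup below 0.022 m and z of tong in the frame of cup below 0.03 m and angle between tong's own z axis and vertical below 0.6 rad and distance of each of holder, jar, hide from where it was at the start of the episode below 0.03 m), for 0.2 s.
At the end, for the whole second after the job is handed in: Tong tip down in the cup (tip within 22 mm of its axis, under 30 mm above its underside, lean under 0.6 rad); holder on blue, jar on red, hide on white mat, each within 15 mm of centre, tilt under 0.1 rad, resting on the mat (under 10 mm above the shelf); all released and at rest (horizontal distance between tong and cup below 0.022 m and z of tong in the frame of cup below 0.03 m and angle between tong's own z axis and vertical below 0.6 rad and horizontal distance between holder and mat_blue below 0.015 m and z of holder in the frame of mat_blue below 0.01 m and angle between each of holder, jar, hide's own z axis and vertical below 0.1 rad and horizontal distance between jar and mat_red below 0.015 m and z of jar in the frame of mat_red below 0.01 m and horizontal distance between hide and mat_white below 0.015 m and z of hide in the frame of mat_white below 0.01 m and linear speed of each of tong, holder, jar, hide below 0.02 m/s); the robot touches nothing.
It fails at once if the glass dish is shifted by more than 20 mm (distance of dish from where it was at the start of the episode above 0.02 m).
It fails at once if the holder is carried or dragged more than 30 mm with the tong still in it (distance of holder from where it was at the start of the episode above 0.03 m and horizontal distance between tong and holder below 0.02 m and z of tong in the frame of holder below 0.07 m).
It also fails if it takes over 152 s, if anything falls off the work surface, if the arm or the gripper's body presses on something with over 40 N, if the wrist force passes 120 N, or if a joint passes its speed limit or range.

## Working session

There is one attempt and no reset: what is moved stays moved. The work goes in short steps, Python scripts to look and compute and a tool call to move; the robot and the scene stay as the last step left them, time stands still between calls to the robot, and variables do not carry over. Pictures are saved under pics/ and viewed, at most 14 in all, crops included, and the job is handed in when it is done.

Besides the shell and the picture viewer there is one more tool, called after ">>>" as name(argument=value, ...) on one line, values as JSON. drive_tool: Moves the arm, as the interface text tells. Shift numbers are shares of 200 mm and turn numbers shares of 30 degrees, none past 1 either way. Its arguments: {"type":"object","properties":{"commands":{"type":"array"},"squeeze":{"type":"number"}},"required":["commands"]}

```bash
mkdir -p pics; python3 - <<'E'
from station import bot
import cv2
for n in("top","side"):
    cv2.imwrite(f"pics/{n}0.png",bot.camera(n)[:,:,::-1]); print(n,bot.camera_info(n))
s=bot.read_state(); print(s)
E
```

```text
top {'fx': 516.9233293625178, 'fy': 516.9233293625178, 'cx': 276.71990001257495, 'cy': 211.77447443422048, 'R': array([[-2.31760227e-04, -9.99983988e-01,  5.65414805e-03],
       [-9.86933154e-01, -6.82325047e-04, -1.61128779e-01],
       [ 1.61130057e-01, -5.61760941e-03, -9.86917194e-01]]), 't': array([0.074606  , 0.58338546, 1.05052872])}
side {'fx': 423.84421677257586, 'fy': 423.84421677257586, 'cx': 268.44229612499566, 'cy': 204.0144264473378, 'R': array([[ 0.97933122, -0.20222907, -0.00370984],
       [-0.10351412, -0.4853598 , -0.86816513],
       [ 0.17376762,  0.85060524, -0.49626157]]), 't': array([-0.55570828,  0.14047124,  0.65577436])}
{'t': 0.1, 'qpos': array([ 1.09520013,  0.6292688 ,  0.03845651,  1.51834812, -0.02701658,
        0.99628669, -0.02001787]), 'joint_vel': array([ 0.00165164, -0.00229447,  0.00010621, -0.00227209,  0.0008289 ,
        0.00159726, -0.00082266]), 'tau': array([ 2.53767270e-03, -5.64527714e+01,  1.23021908e+00, -1.93971223e+01,
        1.12992708e-02,  5.41865200e-03,  3.22291237e-05]), 'tcp_pos': array([ 0.2587343 , -0.59556313,  0.19654586]), 'tool_rot': array([-3.13979996e+00,  1.38271738e-05,  4.09758008e-01]), 'force': array([-0.67302402, -0.42759758,  1.21873203]), 'wrist_torque': array([-0.01413264,  0.03878719, -0.01733653]), 'grip_force': 0.0, 'gripper_width': 1.0002905234823012}
```

View pics/top0.png

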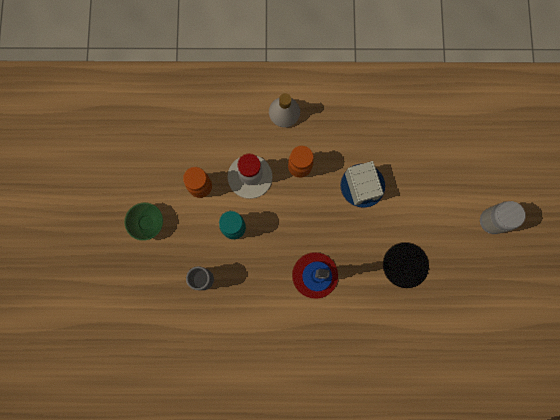

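View pics/side0.png

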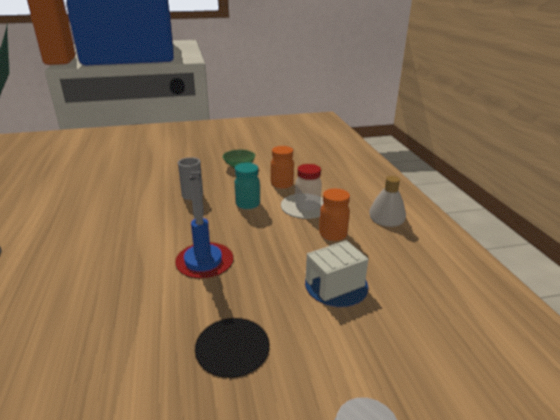

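The top view shows the dish at (144,222), cup at (199,279), jar with red cap at (250,167) on the white mat, holder and tong at (320,274) on the red mat, hide at (365,183) on the blue mat, and the spare mat at (406,265). Orange and teal decoy jars stand at (197,182), (301,160) and (232,225).

```bash
cat > h.py <<'E'
import numpy as np, cv2
from station import bot
INF={n:bot.camera_info(n) for n in("top","side")}
def ray(n,u,v):
    c=INF[n];R=c["R"];o=-R.T@c["t"]
    return o,R.T@np.array([(u-c["cx"])/c["fx"],(v-c["cy"])/c["fy"],1])
def px2w(n,u,v,z):
    o,d=ray(n,u,v); return o+d*(z-o[2])/d[2]
def w2px(n,X):
    c=INF[n];p=c["R"]@np.asarray(X,float)+c["t"]
    return np.array([c["fx"]*p[0]/p[2]+c["cx"],c["fy"]*p[1]/p[2]+c["cy"]])
E
python3 - <<'E'
from h import *
im=cv2.imread("pics/top0.png")
cv2.imwrite("pics/top0z.png",cv2.resize(im[130:310,175:440],None,fx=3,fy=3,interpolation=cv2.INTER_CUBIC))
s=cv2.imread("pics/side0.png")
cv2.imwrite("pics/side0z.png",cv2.resize(s[130:330,160:380],None,fx=3,fy=3,interpolation=cv2.INTER_CUBIC))
for nm,u,v,z in [("dish",144,222,.03),("cup",199,279,.08),("jar",249,165,.085),("red",315.5,275.5,.003),("white",249.5,177,.003),("blue",363,185,.003),("spare",406,265,.003),("hide",365,182,.052),("tongtop",322,273,.165),("or1",196,176,.085),("or2",301,155,.085),("teal",232,220,.085)]:
    print(nm,px2w("top",u,v,z).round(3))
E
```

```text
dish [0.564 0.36  0.03 ]
cup [0.441 0.232 0.08 ]
jar [0.676 0.133 0.085]
red [ 0.451 -0.01   0.003]
white [0.669 0.135 0.003]
blue [ 0.651 -0.118  0.003]
spare [ 0.473 -0.207  0.003]
hide [ 0.647 -0.114  0.052]
tongtop [ 0.449 -0.009  0.165]
or1 [0.652 0.242 0.085]
or2 [0.697 0.024 0.085]
teal [0.56  0.166 0.085]
```

View pics/top0z.png

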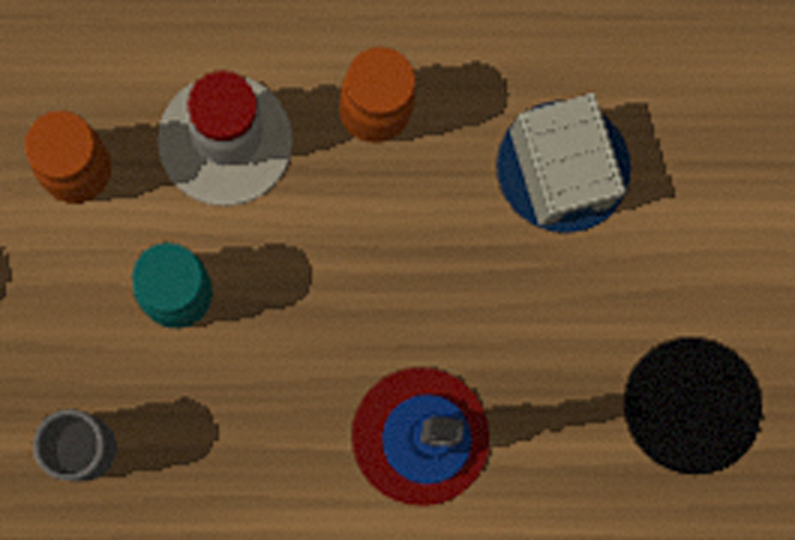

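View pics/side0z.png

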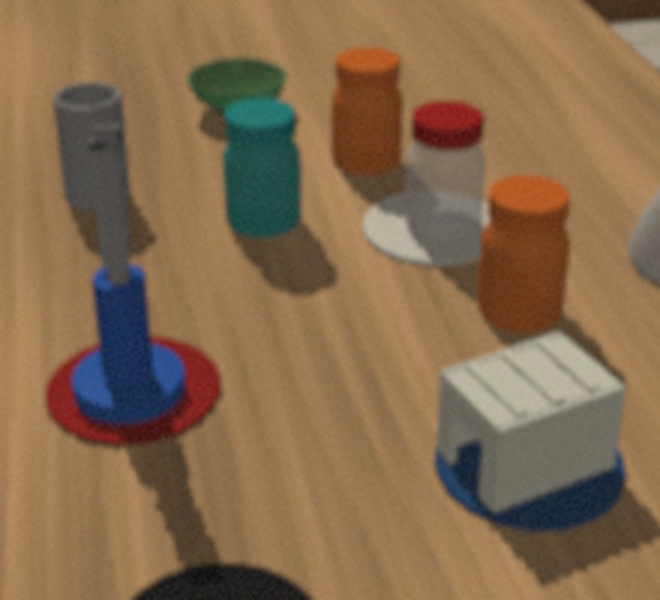

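The crops show the cup rim centred at crop (72,444), jar cap at (223,104), holder foot at (428,440) and tong top at (443,429) with its long side near world y. The hide's roof runs (519,119)-(594,94)-(624,190)-(550,210), a yaw of about 17°.

```bash
python3 - <<'E'
from h import *
for nm,u,v,z in [("foot",428,440,.015),("tong",443,429,.165),("tonglow edge",443,429,.165),("cup",72,444,.08),("jar",223,104,.088),("white",225,137.5,.003),("red",421.5,436.5,.003),("blue",563.5,166,.003),("spare",694,405.5,.003),("h1",519,119,.055),("h2",594,94,.055),("h3",624,190,.055),("h4",550,210,.055)]:
    print(nm,px2w("top",u/3+175-1/3,v/3+130-1/3,z).round(4))
E
```

```text
foot [ 0.4485 -0.0125  0.015 ]
tong [ 0.4496 -0.0093  0.165 ]
tonglow edge [ 0.4496 -0.0093  0.165 ]
cup [0.4433 0.2323 0.08  ]
jar [0.6763 0.1324 0.088 ]
white [0.6727 0.1349 0.003 ]
red [ 0.4514 -0.0088  0.003 ]
blue [ 0.6512 -0.1169  0.003 ]
spare [ 0.4738 -0.2069  0.003 ]
h1 [ 0.6741 -0.0769  0.055 ]
h2 [ 0.6926 -0.131   0.055 ]
h3 [ 0.6226 -0.1502  0.055 ]
h4 [ 0.6082 -0.0974  0.055 ]
```

>>> drive_tool(commands=[0.5, 1, 0.3, 0, 0, 0.777, -1, 0.5, 1, 0.3, 0, 0, 0.777, -1, 0.5, 1, 0.3, 0, 0, 0.777, -1, 0.5, 1, 0.3, 0, 0, 0.777, -1])

```text
t: 0.6
tcp_pos: [0.3603, -0.3933, 0.2579]
tool_rot: [-3.141, -0.001, 0.819]
force: [0.1, -0.1, -0.0]
gripper_width: 1.003
grip_force: 0.0
```

>>> drive_tool(commands=[0.45, 1, 0, 0, 0, 0.777, -1, 0.45, 1, 0, 0, 0, 0.777, -1, 0.45, 1, 0, 0, 0, 0.777, -1, 0.45, 1, 0, 0, 0, 0.777, -1])

```text
t: 1.1
tcp_pos: [0.45, -0.1923, 0.2574]
tool_rot: [-3.141, -0.001, 1.228]
force: [0.1, -0.2, 0.1]
gripper_width: 1.002
grip_force: 0.0
```

>>> drive_tool(commands=[0, 0.93, 0, 0, 0, 0.777, -1, 0, 0.93, 0, 0, 0, 0.777, -1, 0, 0.93, 0, 0, 0, 0.777, -1, 0, 0.93, 0, 0, 0, 0.777, -1, 0, 0.93, 0, 0, 0, 0.777, -1])

```text
t: 1.72
tcp_pos: [0.4488, -0.0107, 0.2572]
tool_rot: [-3.141, 0.001, 1.63]
force: [0.5, -1.2, 0.5]
gripper_width: 0.998
grip_force: 0.0
```

>>> drive_tool(commands=[0, 0.01, -0.3, 0, 0, 0, -1, 0, 0.01, -0.5, 0, 0, 0, -1, 0, 0.01, -0.68, 0, 0, 0, -1, 0, 0.01, -0.68, 0, 0, 0, -1, 0, 0.01, -0.68, 0, 0, 0, 0.4, 0, 0.01, -0.68, 0, 0, 0, 0.4, 0, 0.01, -0.68, 0, 0, 0, 0.6, 0, 0.01, -0.68, 0, 0, 0, 0.7], squeeze=30)

```text
t: 2.72
tcp_pos: [0.4494, -0.0083, 0.122]
tool_rot: [3.14, 0.0, 1.63]
force: [0.7, 0.9, 3.7]
gripper_width: 0.162
grip_force: 11.8
```

```bash
python3 - <<'E'
from h import *
a=bot.camera("side")[100:300,120:340,::-1]; b=bot.camera("top")[200:350,220:420,::-1]
o=np.zeros((600,800,3),np.uint8)
o[:400,:400]=cv2.resize(a,(440,400))[:,:400]; o[:300,400:]=cv2.resize(b,(400,300)); cv2.imwrite("pics/g1.png",o[:420])
print(bot.read_state()["tcp_pos"],bot.read_state()["gripper_width"])
E
```

```text
[ 0.44971231 -0.00812403  0.12202846] 0.15707082772659406
```

View pics/g1.png

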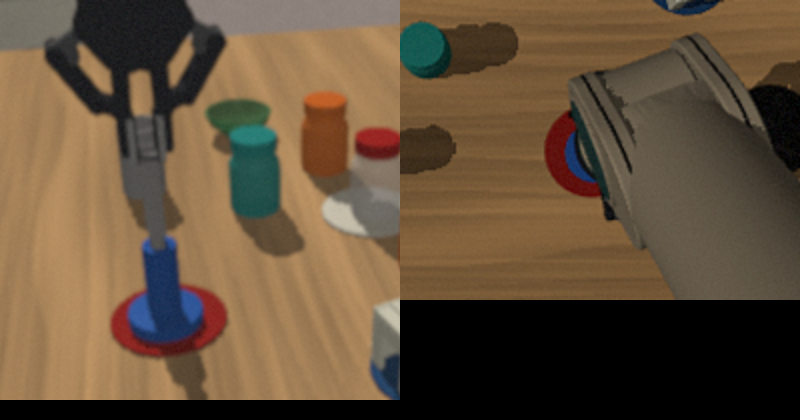

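The side view shows the fingers closed on the tong handle (crop 150,140), with the holder still upright on the red mat. Firm up the grip and lift.

>>> drive_tool(commands=[0, 0, 0, 0, 0, 0, 1, 0, 0, 0, 0, 0, 0, 1, 0, 0, 0, 0, 0, 0, 1, 0, 0, 0.1, 0, 0, 0, 1, 0, 0, 0.2, 0, 0, 0, 1, 0, 0, 0.3, 0, 0, 0, 1, 0, 0, 0.4, 0, 0, 0, 1], squeeze=45)

```text
t: 3.7
tcp_pos: [0.4486, -0.0082, 0.2019]
tool_rot: [-3.141, -0.0, 1.63]
force: [-0.1, 0.0, -0.3]
gripper_width: 0.144
grip_force: 44.0
```

>>> drive_tool(commands=[0, 0, 0.1, 0, 0, 0, 1, 0, 0, 0.2, 0, 0, 0, 1, 0, 0, 0.3, 0, 0, 0, 1, 0, 0, 0.3, 0, 0, 0, 1])

```text
t: 4.2
tcp_pos: [0.4498, -0.0081, 0.2623]
tool_rot: [3.139, 0.0, 1.63]
force: [-0.1, 0.9, -1.4]
gripper_width: 0.149
grip_force: 44.0
```

```bash
python3 - <<'E'
from h import *
a=bot.camera("side")[50:300,120:340,::-1]
cv2.imwrite("pics/g2.png",cv2.resize(a,(528,600)))
E
```

```text
(no output)
```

View pics/g2.png

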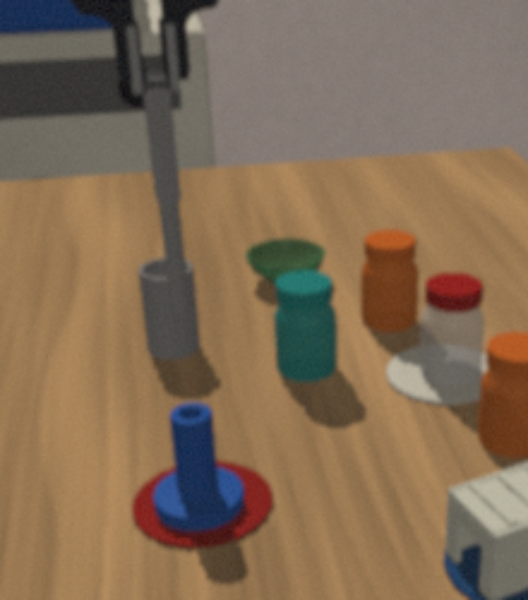

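The tong is clear of the holder (sleeve empty at crop (193,412)) and the holder has not moved. Carry it to the cup.

>>> drive_tool(commands=[0, 0.25, 0, 0, 0, 0, 1, -0.02, 0.5, 0, 0, 0, 0, 1, -0.03, 0.75, 0, 0, 0, 0, 1, -0.03, 1, 0, 0, 0, 0, 1, -0.03, 1, 0, 0, 0, 0, 1])

```text
t: 4.88
tcp_pos: [0.4415, 0.1963, 0.2604]
tool_rot: [-3.14, -0.002, 1.638]
force: [-0.1, -1.8, -0.7]
gripper_width: 0.146
grip_force: 44.0
```

>>> drive_tool(commands=[0, 0.2, 0, 0, 0, 0, 1, 0, 0.2, 0, 0, 0, 0, 1, 0, 0.2, 0, 0, 0, 0, 1, 0, 0.2, 0, 0, 0, 0, 1])

```text
t: 5.38
tcp_pos: [0.4431, 0.23, 0.2609]
tool_rot: [-3.141, 0.001, 1.628]
force: [0.5, 0.2, 0.2]
gripper_width: 0.148
grip_force: 44.0
```

```bash
python3 - <<'E'
from h import *
a=bot.camera("side")[60:220,120:280,::-1]; b=bot.camera("top")[210:340,130:290,::-1]
o=np.zeros((480,800,3),np.uint8); o[:400,:400]=cv2.resize(a,(400,400)); o[:325,400:]=cv2.resize(b,(400,325))
cv2.imwrite("pics/g3.png",o)
p=bot.read_state()["tcp_pos"];print(p)
for d in (0,.106): print((w2px("side",p-[0,0,d])-[120,60])*2.5,(w2px("top",p-[0,0,d])-[130,210])*2.5+[400,0])
print((w2px("side",[.443,.232,.08])-[120,60])*2.5)
E
```

```text
[0.44315584 0.23058202 0.26124401]
[146.64545442  36.40058324] [535.24529465 159.85986446]
[160.99516391 170.85209059] [559.48396768 165.86838801]
[169.89419052 255.97563089]
```

View pics/g3.png

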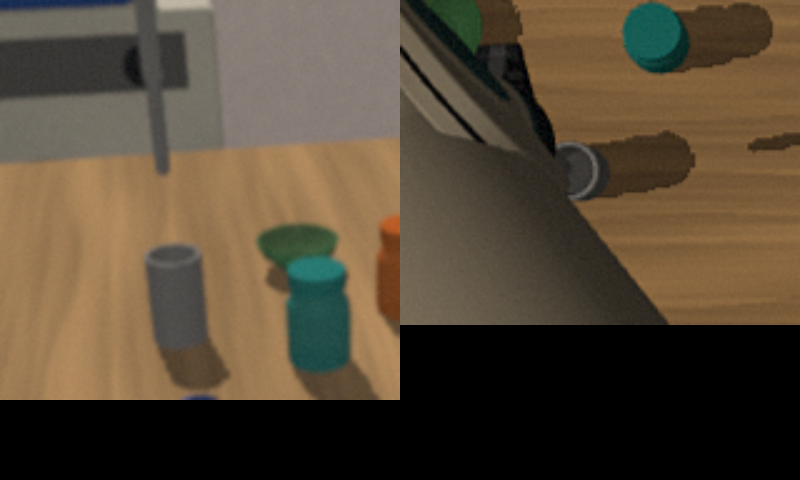

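The tip at crop (162,171) matches the prediction, and the cup rim at (174,255) sits 2–4 mm further +x. Lower with that small correction.

>>> drive_tool(commands=[0.015, 0.005, -0.15, 0, 0, 0, 1, 0.015, 0.005, -0.3, 0, 0, 0, 1, 0.015, 0.005, -0.42, 0, 0, 0, 1, 0.015, 0.005, -0.52, 0, 0, 0, 1, 0.015, 0.005, -0.62, 0, 0, 0, 1, 0.015, 0.005, -0.72, 0, 0, 0, 1, 0.015, 0.005, -0.72, 0, 0, 0, 1])

```text
t: 6.35
tcp_pos: [0.4452, 0.2317, 0.1164]
tool_rot: [-3.139, 0.002, 1.63]
force: [0.5, 0.4, -0.8]
gripper_width: 0.145
grip_force: 44.0
```

```bash
python3 - <<'E'
from h import *
a=bot.camera("side")[60:220,120:280,::-1]
cv2.imwrite("pics/g4.png",cv2.resize(a,(480,480)))
E
```

```text
(no output)
```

View pics/g4.png

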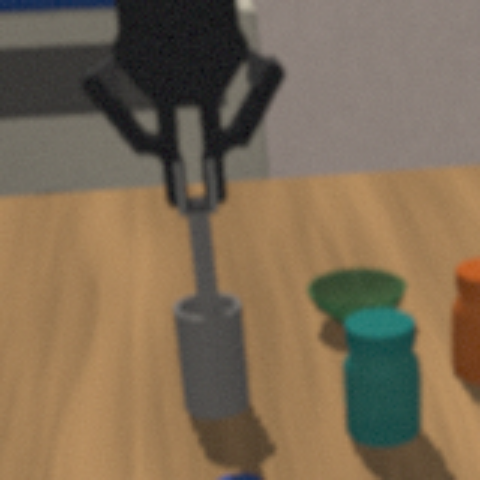

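The shaft is inside the cup (rim at (210,305)). Release and rise.

>>> drive_tool(commands=[0, 0, 0, 0, 0, 0, 0.2, 0, 0, 0, 0, 0, 0, -0.3, 0, 0, 0, 0, 0, 0, -0.6, 0, 0, 0, 0, 0, 0, -0.6, 0, 0, 0.1, 0, 0, 0, -0.6, 0, 0, 0.3, 0, 0, 0, -0.6, 0, 0, 0.6, 0, 0, 0, -0.6, 0, 0, 0.65, 0, 0, 0, -0.6])

```text
t: 7.4
tcp_pos: [0.448, 0.2345, 0.2513]
tool_rot: [3.135, -0.003, 1.63]
force: [0.5, -0.1, -0.2]
gripper_width: 0.802
grip_force: 0.0
```

>>> drive_tool(commands=[0, -0.25, 0, 0, 0, 0, -0.6, 0, -0.5, 0, 0, 0, 0, -0.6, 0, -0.75, 0, 0, 0, 0, -0.6, 0, -1, 0, 0, 0, 0, -0.6, 0, -1, 0, 0, 0, 0, -0.6])

```text
t: 8.02
tcp_pos: [0.4452, 0.0282, 0.2465]
tool_rot: [-3.139, 0.002, 1.622]
force: [0.0, 1.0, -0.9]
gripper_width: 0.804
grip_force: 0.0
```

```bash
python3 - <<'E'
from h import *
cv2.imwrite("pics/s5.png",bot.camera("side")[:,:,::-1])
E
```

```text
(no output)
```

View pics/s5.png

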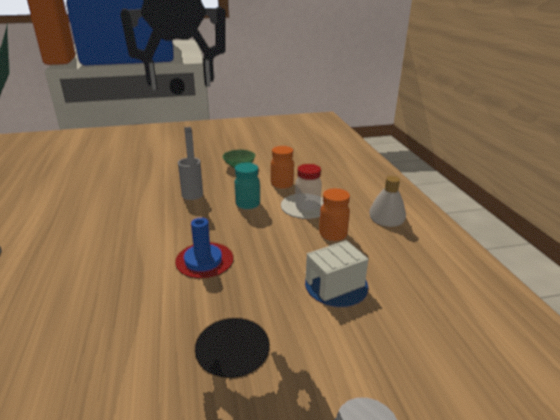

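The tong stands in the cup at (189,160); nothing else has moved. Next the holder goes to the spare mat.

>>> drive_tool(commands=[0.015, -0.21, -0.2, 0, 0, 0, -0.6, 0.015, -0.21, -0.45, 0, 0, 0, -0.6, 0.015, -0.21, -0.7, 0, 0, 0, -0.6, 0.015, -0.21, -0.75, 0, 0, 0, -0.6, 0.015, -0.21, -0.75, 0, 0, 0, -0.6])

```text
t: 8.7
tcp_pos: [0.4493, -0.008, 0.0976]
tool_rot: [-3.141, -0.001, 1.632]
force: [0.4, -0.1, 0.5]
gripper_width: 0.804
grip_force: 0.0
```

>>> drive_tool(commands=[0, 0, -0.15, 0, 0, 0, -0.6, 0, 0, -0.31, 0, 0, 0, -0.6, 0, 0, -0.31, 0, 0, 0, -0.6, 0, 0, -0.31, 0, 0, 0, 0, 0, 0, -0.31, 0, 0, 0, 0.3, 0, 0, -0.31, 0, 0, 0, 0.6, 0, 0, -0.31, 0, 0, 0, 1, 0, 0, -0.31, 0, 0, 0, 1], squeeze=35)

```text
t: 9.7
tcp_pos: [0.4513, -0.0091, 0.0369]
tool_rot: [3.137, 0.0, 1.63]
force: [1.8, -0.0, 7.8]
gripper_width: 0.318
grip_force: 34.1
```

>>> drive_tool(commands=[0, 0, 0.05, 0, 0, 0, 1, 0, 0, 0.15, 0, 0, 0, 1, 0, 0, 0.3, 0, 0, 0, 1, 0, 0, 0.4, 0, 0, 0, 1])

```text
t: 10.2
tcp_pos: [0.4484, -0.0093, 0.1168]
tool_rot: [-3.141, -0.0, 1.63]
force: [0.7, -0.8, -4.0]
gripper_width: 0.314
grip_force: 35.0
```

>>> drive_tool(commands=[0.03, -0.25, 0, 0, 0, 0, 1, 0.06, -0.5, 0, 0, 0, 0, 1, 0.1, -0.75, 0, 0, 0, 0, 1, 0.125, -0.98, 0, 0, 0, 0, 1, 0.125, -0.98, 0, 0, 0, 0, 1, 0.125, -0.98, 0, 0, 0, 0, 1])

```text
t: 10.95
tcp_pos: [0.473, -0.2043, 0.1154]
tool_rot: [-3.14, -0.002, 1.63]
force: [0.6, 1.0, -4.3]
gripper_width: 0.315
grip_force: 34.7
```

>>> drive_tool(commands=[0, 0, -0.15, 0, 0, 0, 1, 0, 0, -0.25, 0, 0, 0, 1, 0, 0, -0.32, 0, 0, 0, 1, 0, 0, -0.36, 0, 0, 0, 1, 0, 0, -0.385, 0, 0, 0, 1, 0, 0, -0.385, 0, 0, 0, 1])

```text
t: 11.7
tcp_pos: [0.4741, -0.2051, 0.0385]
tool_rot: [3.142, 0.0, 1.63]
force: [0.1, 0.4, -3.6]
gripper_width: 0.316
grip_force: 34.9
```

>>> drive_tool(commands=[0, 0, 0, 0, 0, 0, 0.2, 0, 0, 0, 0, 0, 0, -0.3, 0, 0, 0, 0, 0, 0, -0.6, 0, 0, 0.1, 0, 0, 0, -0.6, 0, 0, 0.3, 0, 0, 0, -0.6, 0, 0, 0.6, 0, 0, 0, -0.8, 0, 0, 0.8, 0, 0, 0, -0.8, 0, 0, 0.8, 0, 0, 0, -0.8])

```text
t: 12.7
tcp_pos: [0.4764, -0.206, 0.2018]
tool_rot: [3.135, 0.003, 1.63]
force: [0.4, 0.5, -0.3]
gripper_width: 0.904
grip_force: 0.0
```

```bash
python3 - <<'E'
from h import *
for nm,u,v,z in [("jar",448,117,.088),("red",134,391,.003),("cuprim",89,97,.08)]: print(nm,px2w("side",u/3+160-.33,v/3+130-.33,z).round(4))
im=bot.camera("top")[:,:,::-1]; cv2.imwrite("pics/t6.png",im)
hsv=cv2.cvtColor(im,cv2.COLOR_BGR2HSV)
b=((hsv[:,:,0]>100)&(hsv[:,:,0]<125)&(hsv[:,:,1]>130)&(hsv[:,:,2]>90)).astype(np.uint8)
n,l,st,c=cv2.connectedComponentsWithStats(b)
for i in range(1,n):
    if st[i,4]>40: print(st[i],c[i],px2w("top",*c[i],.003).round(3))
E
```

```text
jar [0.6774 0.1323 0.088 ]
red [ 0.4535 -0.0099  0.003 ]
cuprim [0.4459 0.2334 0.08  ]
[393 251  29  29 479] [406.03131524 265.15031315] [ 0.473 -0.207  0.003]
```

>>> drive_tool(commands=[0.12, 0.21, 0, 0, 0, 0, -1, 0.25, 0.42, 0, 0, 0, 0, -1, 0.38, 0.63, 0, 0, 0, 0, -1, 0.5, 0.845, 0, 0, 0, 0, -1, 0.5, 0.845, 0, 0, 0, 0, -1])

```text
t: 13.38
tcp_pos: [0.5745, -0.0306, 0.1968]
tool_rot: [-3.14, -0.004, 1.638]
force: [0.6, 0.3, -0.6]
gripper_width: 1.004
grip_force: 0.0
```

>>> drive_tool(commands=[0.12, 0.21, 0, 0, 0, 0, -1, 0.25, 0.42, 0, 0, 0, 0, -1, 0.38, 0.63, 0, 0, 0, 0, -1, 0.5, 0.845, 0, 0, 0, 0, -1, 0.5, 0.845, 0, 0, 0, 0, -1, 0.5, 0.845, 0, 0, 0, 0, -1])

```text
t: 14.12
tcp_pos: [0.673, 0.1307, 0.1967]
tool_rot: [-3.139, 0.002, 1.629]
force: [-0.3, -0.1, -0.4]
gripper_width: 1.001
grip_force: 0.0
```

>>> drive_tool(commands=[0.015, 0.01, -0.2, 0, 0, 0, -1, 0.015, 0.01, -0.4, 0, 0, 0, -1, 0.015, 0.01, -0.6, 0, 0, 0, -1, 0.015, 0.01, -0.75, 0, 0, 0, -1, 0.015, 0.01, -0.85, 0, 0, 0, -1, 0.015, 0.01, -0.85, 0, 0, 0, -1])

```text
t: 14.88
tcp_pos: [0.6757, 0.1328, 0.0269]
tool_rot: [-3.138, 0.001, 1.629]
force: [0.1, 0.2, 1.2]
gripper_width: 0.995
grip_force: 0.0
```

>>> drive_tool(commands=[0, 0, 0, 0, 0, 0, -0.5, 0, 0, 0, 0, 0, 0, -0.3, 0, 0, 0, 0, 0, 0, 0, 0, 0, 0, 0, 0, 0, 0.3, 0, 0, 0, 0, 0, 0, 0.6, 0, 0, 0, 0, 0, 0, 0.6], squeeze=30)

```text
t: 15.62
tcp_pos: [0.6781, 0.1351, 0.03]
tool_rot: [3.139, -0.0, 1.63]
force: [0.0, -1.0, 6.6]
gripper_width: 0.552
grip_force: 30.5
```

>>> drive_tool(commands=[0, 0, 0.05, 0, 0, 0, 0.6, 0, 0, 0.15, 0, 0, 0, 0.6, 0, 0, 0.35, 0, 0, 0, 0.6, 0, 0, 0.6, 0, 0, 0, 0.6, 0, 0, 0.7, 0, 0, 0, 0.6, 0, 0, 0.7, 0, 0, 0, 0.6])

```text
t: 16.38
tcp_pos: [0.6783, 0.1354, 0.1714]
tool_rot: [3.137, -0.001, 1.63]
force: [-0.3, -0.8, -2.8]
gripper_width: 0.552
grip_force: 31.8
```

```bash
python3 - <<'E'
from h import *
cv2.imwrite("pics/s7.png",bot.camera("side")[:,:,::-1])
E
```

```text
(no output)
```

View pics/s7.png

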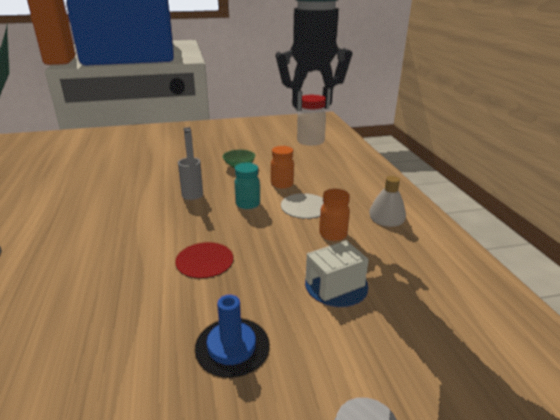

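The jar hangs upright in the gripper at (312,120), cap at (312,101); the holder stands on the black mat at (230,335). Check how the jar sits in the grip before setting it down.

```bash
python3 - <<'E'
from h import *
for z in (.144,.15,.1714,.19,.229): print(z,w2px("side",[.678,.135,z]).round(1))
im=cv2.imread("pics/s7.png"); cv2.imwrite("pics/s7z.png",cv2.resize(im[40:160,250:370],(600,600),interpolation=cv2.INTER_CUBIC))
E
```

```text
0.144 [310.2 141.6]
0.15 [310.3 138.7]
0.1714 [310.8 128. ]
0.19 [311.3 118.5]
0.229 [312.3  97.9]
```

View pics/s7z.png

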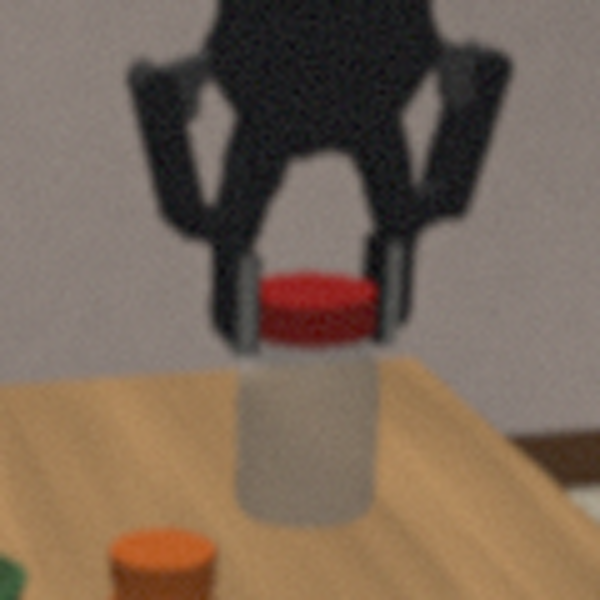

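The pads hold the jar by its cap, about 30 mm higher than the reported TCP suggests. The jar is centred and its bottom is where expected (row 142), so it can be placed. I'll go about 30 mm lower for the hide.

>>> drive_tool(commands=[-0.14, -0.09, 0, 0, 0, 0, 0.6, -0.28, -0.18, 0, 0, 0, 0, 0.6, -0.42, -0.27, 0, 0, 0, 0, 0.6, -0.56, -0.36, 0, 0, 0, 0, 0.6, -0.56, -0.36, 0, 0, 0, 0, 0.6], squeeze=40)

```text
t: 17.05
tcp_pos: [0.5615, 0.0601, 0.1669]
tool_rot: [-3.136, 0.002, 1.629]
force: [0.6, 0.4, -2.7]
gripper_width: 0.546
grip_force: 42.7
```

>>> drive_tool(commands=[-0.14, -0.09, 0, 0, 0, 0, 0.6, -0.28, -0.18, 0, 0, 0, 0, 0.6, -0.42, -0.27, 0, 0, 0, 0, 0.6, -0.56, -0.355, 0, 0, 0, 0, 0.6, -0.56, -0.355, -0.2, 0, 0, 0, 0.6, -0.56, -0.355, -0.3, 0, 0, 0, 0.6, -0.56, -0.355, -0.3, 0, 0, 0, 0.6])

```text
t: 17.92
tcp_pos: [0.4519, -0.0078, 0.1069]
tool_rot: [-3.138, -0.001, 1.631]
force: [0.5, 0.0, -2.0]
gripper_width: 0.551
grip_force: 42.7
```

```bash
python3 - <<'E'
from h import *
p=[];im=bot.camera("side")[:,:,::-1]; cv2.imwrite("pics/s8.png",im)
hsv=cv2.cvtColor(im,cv2.COLOR_BGR2HSV)
r=(((hsv[:,:,0]<6)|(hsv[:,:,0]>172))&(hsv[:,:,1]>180)).astype(np.uint8)
n,l,st,c=cv2.connectedComponentsWithStats(r)
for i in range(1,n):
    if st[i,4]>40: print(st[i],c[i])
s=bot.read_state()["tcp_pos"];print(s)
print(w2px("side",[.4525,-.0095,.084]),w2px("side",[.4525,-.0095,.169]))
E
```

```text
[180 168  31  20 465] [195.0172043  177.43225806]
[ 176  243   57   35 1499] [203.8599066  259.96731154]
[ 0.45283993 -0.00762539  0.10781175]
[199.75472211 219.68710672] [195.03680786 172.03232199]
```

>>> drive_tool(commands=[0, -0.005, -0.12, 0, 0, 0, 0.6, 0, -0.005, -0.24, 0, 0, 0, 0.6, 0, -0.005, -0.32, 0, 0, 0, 0.6, 0, -0.005, -0.36, 0, 0, 0, 0.6, 0, -0.005, -0.385, 0, 0, 0, 0.6, 0, -0.005, -0.395, 0, 0, 0, 0.6, 0, -0.005, -0.395, 0, 0, 0, 0.6])

```text
t: 18.85
tcp_pos: [0.4536, -0.0091, 0.03]
tool_rot: [3.14, 0.0, 1.63]
force: [0.2, 0.1, 0.3]
gripper_width: 0.549
grip_force: 43.0
```

>>> drive_tool(commands=[0, 0, 0, 0, 0, 0, 0, 0, 0, 0, 0, 0, 0, -0.5, 0, 0, 0, 0, 0, 0, -1, 0, 0, 0, 0, 0, 0, -1, 0, 0, 0.2, 0, 0, 0, -1, 0, 0, 0.5, 0, 0, 0, -1, 0, 0, 0.8, 0, 0, 0, -1, 0, 0, 0.8, 0, 0, 0, -1])

```text
t: 19.85
tcp_pos: [0.4562, -0.0089, 0.1934]
tool_rot: [3.132, 0.001, 1.63]
force: [0.3, -1.6, 0.8]
gripper_width: 0.996
grip_force: 0.0
```

>>> drive_tool(commands=[0.2, -0.1, 0, 0, 0, -0.3, -1, 0.4, -0.2, 0, 0, 0, -0.6, -1, 0.5, -0.27, 0, 0, 0, -0.85, -1, 0.5, -0.27, 0, 0, 0, -0.85, -1])

```text
t: 20.35
tcp_pos: [0.5532, -0.0644, 0.1879]
tool_rot: [-3.14, 0.001, 1.184]
force: [-0.3, 0.0, 0.5]
gripper_width: 0.998
grip_force: 0.0
```

>>> drive_tool(commands=[0.2, -0.1, 0, 0, 0, -0.3, -1, 0.4, -0.2, 0, 0, 0, -0.6, -1, 0.47, -0.26, 0, 0, 0, -0.85, -1, 0.47, -0.26, 0, 0, 0, -0.85, -1])

```text
t: 20.85
tcp_pos: [0.646, -0.1151, 0.1881]
tool_rot: [-3.14, 0.002, 0.742]
force: [-0.4, 1.0, 0.3]
gripper_width: 1.0
grip_force: 0.0
```

>>> drive_tool(commands=[0, 0, 0, 0, 0, -0.3, -1, 0, 0, 0, 0, 0, -0.6, -1, 0, 0, 0, 0, 0, -0.85, -1, 0, 0, 0, 0, 0, -0.85, -1, 0, 0, 0, 0, 0, -0.85, -1])

```text
t: 21.48
tcp_pos: [0.6461, -0.1143, 0.1893]
tool_rot: [-3.141, 0.001, 0.3]
force: [-0.1, 0.5, 0.4]
gripper_width: 1.002
grip_force: 0.0
```

```bash
python3 - <<'E'
from h import *
P=[px2w("side",u/3+160-.33,v/3+130-.33,.055) for u,v in [(440,375),(556,334),(623,384),(497,430)]]
print(np.round(P,4),np.mean(P,0))
print(bot.read_state()["tcp_pos"],bot.read_state()["qpos"])
im=bot.camera("side")[:,:,::-1]; z=im[120:320,260:460]
cv2.imwrite("pics/s9.png",cv2.resize(z,(600,600),interpolation=cv2.INTER_CUBIC))
E
```

```text
[[ 0.6067 -0.0984  0.055 ]
 [ 0.6777 -0.076   0.055 ]
 [ 0.695  -0.1249  0.055 ]
 [ 0.6212 -0.1466  0.055 ]] [ 0.65014929 -0.11149697  0.055     ]
[ 0.6461188  -0.11429339  0.18933284] [ 0.20298323  0.64761689 -0.12113751  1.50334748  0.08630801  0.99685268
 -1.21209604]
```

View pics/s9.png

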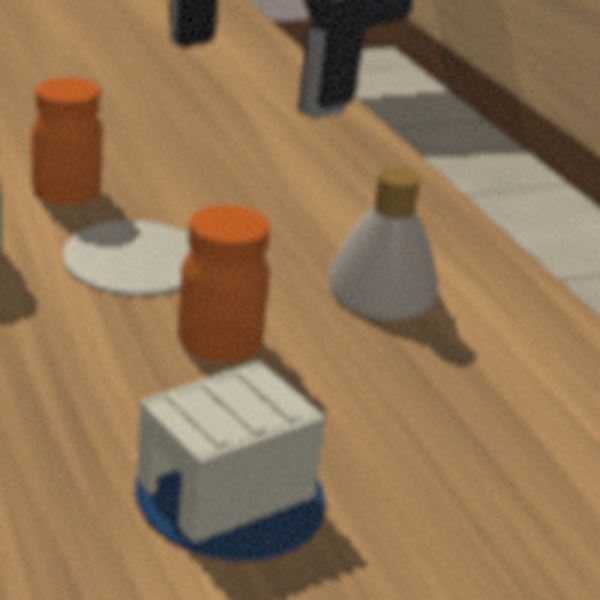

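The hide sits on the blue mat at crop (230,460), with open fingers above it: tips at (312,112) and (195,42). I'll get the real fingertip height from those.

```bash
python3 - <<'E'
from h import *
from math import sin,cos
c=np.array([.6461,-.1143]); d=np.array([sin(.3),-cos(.3)])
for s,tgt in((1,(364,157.5)),(-1,(325,134))):
    for z in (.19,.21,.23,.25): print(s,z,w2px("side",[*(c+s*.0475*d),z]).round(1),tgt)
E
```

```text
1 0.19 [364.4 192. ] (364, 157.5)
1 0.21 [366.2 177.9] (364, 157.5)
1 0.23 [368.  163.3] (364, 157.5)
1 0.25 [369.8 148.1] (364, 157.5)
-1 0.19 [321.4 165. ] (325, 134)
-1 0.21 [322.2 152.1] (325, 134)
-1 0.23 [323.  138.8] (325, 134)
-1 0.25 [323.9 125.1] (325, 134)
```

Fingertips really stand about 48 mm above the reported TCP when open. Descend further than nominal, checking the force.

>>> drive_tool(commands=[0.015, 0.005, -0.25, 0, 0, 0, -1, 0.015, 0.005, -0.5, 0, 0, 0, -1, 0.015, 0.005, -0.7, 0, 0, 0, -1, 0.015, 0.005, -0.8, 0, 0, 0, -1, 0.015, 0.005, -0.8, 0, 0, 0, -1])

```text
t: 22.15
tcp_pos: [0.6491, -0.114, 0.0284]
tool_rot: [-3.14, 0.002, 0.296]
force: [-0.3, -0.3, 0.4]
gripper_width: 1.0
grip_force: 0.0
```

>>> drive_tool(commands=[0, 0, -0.06, 0, 0, 0, -1, 0, 0, -0.12, 0, 0, 0, -1, 0, 0, -0.2, 0, 0, 0, -1, 0, 0, -0.2, 0, 0, 0, -1])

```text
t: 22.65
tcp_pos: [0.6486, -0.114, -0.0123]
tool_rot: [-3.14, 0.003, 0.295]
force: [-0.5, -0.5, 0.8]
gripper_width: 0.998
grip_force: 0.0
```

>>> drive_tool(commands=[0, 0, 0, 0, 0, 0, -0.5, 0, 0, 0, 0, 0, 0, -0.3, 0, 0, 0, 0, 0, 0, 0, 0, 0, 0, 0, 0, 0, 0.2, 0, 0, 0, 0, 0, 0, 0.4, 0, 0, 0, 0, 0, 0, 0.4], squeeze=25)

```text
t: 23.4
tcp_pos: [0.6505, -0.1142, -0.0099]
tool_rot: [3.141, -0.001, 0.295]
force: [-0.6, 0.5, 4.7]
gripper_width: 0.652
grip_force: 27.3
```

>>> drive_tool(commands=[0, 0, 0.05, 0, 0, 0, 0.4, 0, 0, 0.15, 0, 0, 0, 0.4, 0, 0, 0.35, 0, 0, 0, 0.4, 0, 0, 0.6, 0, 0, 0, 0.4, 0, 0, 0.75, 0, 0, 0, 0.4, 0, 0, 0.75, 0, 0, 0, 0.4])

```text
t: 24.15
tcp_pos: [0.6523, -0.1146, 0.1435]
tool_rot: [3.138, -0.006, 0.295]
force: [-0.8, -0.2, -1.4]
gripper_width: 0.659
grip_force: 27.1
```

>>> drive_tool(commands=[0.02, 0.2, 0, 0, 0, 0, 0.4, 0.04, 0.4, 0, 0, 0, 0, 0.4, 0.06, 0.6, 0, 0, 0, 0, 0.4, 0.06, 0.62, 0, 0, 0, 0, 0.4, 0.06, 0.62, 0, 0, 0, 0, 0.4])

```text
t: 24.78
tcp_pos: [0.6612, 0.0093, 0.1385]
tool_rot: [3.141, 0.002, 0.296]
force: [-1.2, -0.1, -1.5]
gripper_width: 0.653
grip_force: 27.0
```

>>> drive_tool(commands=[0.02, 0.2, 0, 0, 0, 0, 0.4, 0.04, 0.4, 0, 0, 0, 0, 0.4, 0.06, 0.6, 0, 0, 0, 0, 0.4, 0.06, 0.625, 0, 0, 0, 0, 0.4, 0.06, 0.625, -0.2, 0, 0, 0, 0.4, 0.06, 0.625, -0.4, 0, 0, 0, 0.4, 0.06, 0.625, -0.4, 0, 0, 0, 0.4])

```text
t: 25.65
tcp_pos: [0.6709, 0.1308, 0.0558]
tool_rot: [3.14, 0.009, 0.292]
force: [-0.1, 0.7, -0.5]
gripper_width: 0.647
grip_force: 27.2
```

>>> drive_tool(commands=[0, 0, -0.15, 0, 0, 0, 0.4, 0, 0, -0.25, 0, 0, 0, 0.4, 0, 0, -0.3, 0, 0, 0, 0.4, 0, 0, -0.33, 0, 0, 0, 0.4, 0, 0, -0.345, 0, 0, 0, 0.4, 0, 0, -0.345, 0, 0, 0, 0.4])

```text
t: 26.4
tcp_pos: [0.6743, 0.1349, -0.0092]
tool_rot: [3.142, -0.001, 0.295]
force: [0.1, -0.5, -0.9]
gripper_width: 0.65
grip_force: 27.3
```

>>> drive_tool(commands=[0, 0, -0.005, 0, 0, 0, -0.4, 0, 0, -0.005, 0, 0, 0, -0.7, 0, 0, -0.005, 0, 0, 0, -0.7, 0, 0, 0, 0, 0, 0, -0.7, 0, 0, 0.2, 0, 0, 0, -0.7, 0, 0, 0.5, 0, 0, 0, -0.7, 0, 0, 0.95, 0, 0, 0, -0.7, 0, 0, 0.95, 0, 0, 0, -0.7])

```text
t: 27.4
tcp_pos: [0.6761, 0.1353, 0.1853]
tool_rot: [3.141, -0.007, 0.295]
force: [0.7, 0.3, -1.4]
gripper_width: 0.852
grip_force: 0.0
```

>>> drive_tool(commands=[-0.2, -0.25, 0, 0, 0, 0, -0.7, -0.4, -0.5, 0, 0, 0, 0, -0.7, -0.5, -0.75, 0, 0, 0, 0.3, -0.7, -0.5, -0.9, 0, 0, 0, 0.6, -0.7, -0.5, -0.9, 0, 0, 0, 0.85, -0.7, -0.5, -0.9, 0, 0, 0, 0.85, -0.7])

```text
t: 28.15
tcp_pos: [0.574, -0.0456, 0.1806]
tool_rot: [-3.141, -0.001, 0.738]
force: [0.4, 0.6, -1.3]
gripper_width: 0.853
grip_force: 0.0
```

>>> drive_tool(commands=[-0.1, -0.2, 0, 0, 0, 0.3, -0.7, -0.3, -0.4, 0, 0, 0, 0.6, -0.7, -0.5, -0.6, 0, 0, 0, 0.85, -0.7, -0.5, -0.8, 0, 0, 0, 0.85, -0.7, -0.5, -0.8, 0, 0, 0, 0.85, -0.7])

```text
t: 28.78
tcp_pos: [0.4735, -0.2085, 0.1805]
tool_rot: [3.141, 0.001, 1.177]
force: [-0.2, 0.5, 0.3]
gripper_width: 0.846
grip_force: 0.0
```

```bash
python3 - <<'E'
from h import *
t=bot.camera("top")[:,:,::-1]; s=bot.camera("side")[:,:,::-1]
cv2.imwrite("pics/t10.png",t);cv2.imwrite("pics/sf10.png",s)
o=np.zeros((600,800,3),np.uint8)
o[:345,:750]=cv2.resize(t[110:310,150:585][:, :410],(750,345))if 0 else cv2.resize(t[120:304,160:430],(750,345)) if 0 else cv2.resize(t[125:298,170:430],(750,345)[:2])
o[345:,:]=cv2.resize(s[130:375,130:450],(333,255)) if 0 else cv2.resize(s[130:232,150:470],(800,255))
cv2.imwrite("pics/v10.png",o)
E
```

```text
(no output)
```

View pics/v10.png

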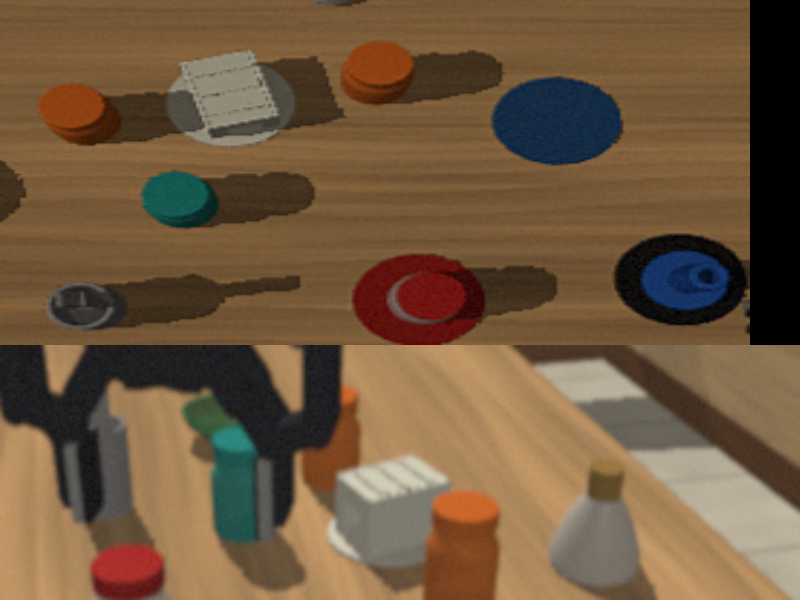

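The hide is upright on the white mat (231,93), the jar stands on the red mat (425,298), and the tong is in the cup. The blue mat is free at (557,121), and the holder stands on the black mat with its sleeve top at (705,277).

```bash
python3 - <<'E'
from h import *
im=cv2.imread("pics/t10.png");hsv=cv2.cvtColor(im,cv2.COLOR_BGR2HSV);H,S,V=[hsv[:,:,i] for i in range(3)]
def comp(m,z,nm):
    n,l,st,c=cv2.connectedComponentsWithStats(m.astype(np.uint8))
    for i in range(1,n):
        if st[i,4]>60:
            b=st[i]; print(nm,b,px2w("top",b[0]+b[2]/2-.5,b[1]+b[3]/2-.5,z).round(4))
comp((H>95)&(H<130)&(S>120)&(V>35),.003,"blue")
comp(((H<6)|(H>172))&(S>150),.003,"red")
f=lambda u,v,z:px2w("top",170+(u+.5)/2.885-.5,125+(v+.5)/1.994-.5,z).round(4)
print("cap",f(430.5,297,.088),"sleeve",f(706,277,.08))
print("hide corners",[f(*p,.055)[:2] for p in((180,66),(250,51),(278,122),(212,134))])
print("whitemat",f(230.5,102,.003))
E
```

```text
blue [ 341  164   44   43 1479] [ 0.6512 -0.1169  0.003 ]
blue [392 250  31  31 732] [ 0.4734 -0.209   0.003 ]
red [ 292  253   46   46 1506] [ 0.4507 -0.0074  0.003 ]
cap [ 0.451  -0.0096  0.088 ] sleeve [ 0.4715 -0.2043  0.08  ]
hide corners [array([0.6991, 0.1705]), array([0.7159, 0.1186]), array([0.6377, 0.0975]), array([0.6246, 0.1459])]
whitemat [0.6717 0.1351 0.003 ]
```

>>> drive_tool(commands=[0, 0.01, -0.25, 0, 0, 0, -0.7, 0, 0.01, -0.5, 0, 0, 0, -0.7, 0, 0.01, -0.7, 0, 0, 0, -0.7, 0, 0.01, -0.8, 0, 0, 0, -0.7, 0, 0.01, -0.875, 0, 0, 0, -0.7, 0, 0.01, -0.875, 0, 0, 0, -0.7])

```text
t: 29.62
tcp_pos: [0.474, -0.2018, 0.0048]
tool_rot: [-3.14, -0.0, 1.187]
force: [0.2, -0.0, -0.1]
gripper_width: 0.849
grip_force: 0.0
```

>>> drive_tool(commands=[0, 0, 0, 0, 0, 0, 0, 0, 0, 0, 0, 0, 0, 0.3, 0, 0, 0, 0, 0, 0, 0.6, 0, 0, 0, 0, 0, 0, 1, 0, 0, 0, 0, 0, 0, 1, 0, 0, 0, 0, 0, 0, 1], squeeze=35)

```text
t: 30.38
tcp_pos: [0.4752, -0.2036, 0.0063]
tool_rot: [3.139, -0.0, 1.185]
force: [0.8, -0.7, 5.9]
gripper_width: 0.335
grip_force: 34.5
```

>>> drive_tool(commands=[0, 0, 0.05, 0, 0, 0, 1, 0, 0, 0.15, 0, 0, 0, 1, 0, 0, 0.3, 0, 0, 0, 1, 0, 0, 0.4, 0, 0, 0, 1, 0, 0, 0.4, 0, 0, 0, 1])

```text
t: 31.0
tcp_pos: [0.4743, -0.2035, 0.0865]
tool_rot: [3.14, 0.0, 1.185]
force: [-0.0, 0.8, -4.8]
gripper_width: 0.329
grip_force: 35.2
```

>>> drive_tool(commands=[0.22, 0.11, 0, 0, 0, 0, 1, 0.44, 0.22, 0, 0, 0, 0, 1, 0.66, 0.33, 0, 0, 0, 0, 1, 0.885, 0.44, 0, 0, 0, 0, 1, 0.885, 0.44, 0, 0, 0, 0, 1, 0.885, 0.44, -0.1, 0, 0, 0, 1, 0.885, 0.44, -0.2, 0, 0, 0, 1, 0.885, 0.44, -0.2, 0, 0, 0, 1])

```text
t: 32.0
tcp_pos: [0.6474, -0.116, 0.042]
tool_rot: [-3.135, 0.002, 1.184]
force: [0.7, 0.2, -3.3]
gripper_width: 0.332
grip_force: 35.8
```

>>> drive_tool(commands=[0, 0, -0.1, 0, 0, 0, 1, 0, 0, -0.15, 0, 0, 0, 1, 0, 0, -0.18, 0, 0, 0, 1, 0, 0, -0.195, 0, 0, 0, 1, 0, 0, -0.195, 0, 0, 0, 1])

```text
t: 32.62
tcp_pos: [0.6514, -0.1152, 0.0067]
tool_rot: [3.141, -0.0, 1.185]
force: [0.6, -0.3, -4.4]
gripper_width: 0.327
grip_force: 35.9
```

>>> drive_tool(commands=[0, 0, 0, 0, 0, 0, 0.2, 0, 0, 0, 0, 0, 0, -0.3, 0, 0, 0, 0, 0, 0, -0.7, 0, 0, 0, 0, 0, 0, -0.7, 0, 0, 0.2, 0, 0, 0, -0.7, 0, 0, 0.5, 0, 0, 0, -0.7, 0, 0, 0.9, 0, 0, 0, -0.7, 0, 0, 0.9, 0, 0, 0, -0.7])

```text
t: 33.62
tcp_pos: [0.6538, -0.1152, 0.1915]
tool_rot: [3.134, -0.002, 1.185]
force: [0.3, 0.2, -0.0]
gripper_width: 0.849
grip_force: 0.0
```

>>> drive_tool(commands=[-0.2, -0.25, 0, 0, 0, 0, -0.7, -0.4, -0.5, 0, 0, 0, 0, -0.7, -0.4, -0.75, 0, 0, 0, 0, -0.7, -0.4, -1, 0, 0, 0, 0, -0.7, -0.4, -1, 0, 0, 0, 0, -0.7])

```text
t: 34.25
tcp_pos: [0.5684, -0.3216, 0.185]
tool_rot: [-3.14, 0.004, 1.177]
force: [-0.2, 1.2, 0.4]
gripper_width: 0.849
grip_force: 0.0
```

```bash
python3 - <<'E'
from h import *
t=bot.camera("top")[:,:,::-1]; s=bot.camera("side")[:,:,::-1]
o=np.zeros((600,800,3),np.uint8)
o[:346,:520]=cv2.resize(t[125:298,170:430],(520,346)); o[346:,:]=cv2.resize(s[120:320,150:410],(330,254))[:, :].repeat(1,0)[:,:330] if 0 else np.pad(cv2.resize(s[120:320,150:410],(330,254)),((0,0),(0,470),(0,0)))
cv2.imwrite("pics/v11.png",o)
hsv=cv2.cvtColor(t,cv2.COLOR_BGR2HSV);H,S,V=[hsv[:,:,i] for i in range(3)]
m=((H>100)&(H<125)&(S>130)&(V>90)).astype(np.uint8)
n,l,st,c=cv2.connectedComponentsWithStats(m)
print([(st[i],px2w("top",st[i,0]+st[i,2]/2-.5,st[i,1]+st[i,3]/2-.5,.015).round(4)) for i in range(1,n) if st[i,4]>60], bot.read_state()["tcp_pos"])
E
```

```text
[(array([350, 172,  28,  27, 401], dtype=int32), array([ 0.6486, -0.117 ,  0.015 ]))] [ 0.57032165 -0.31501087  0.18539767]
```

View pics/v11.png

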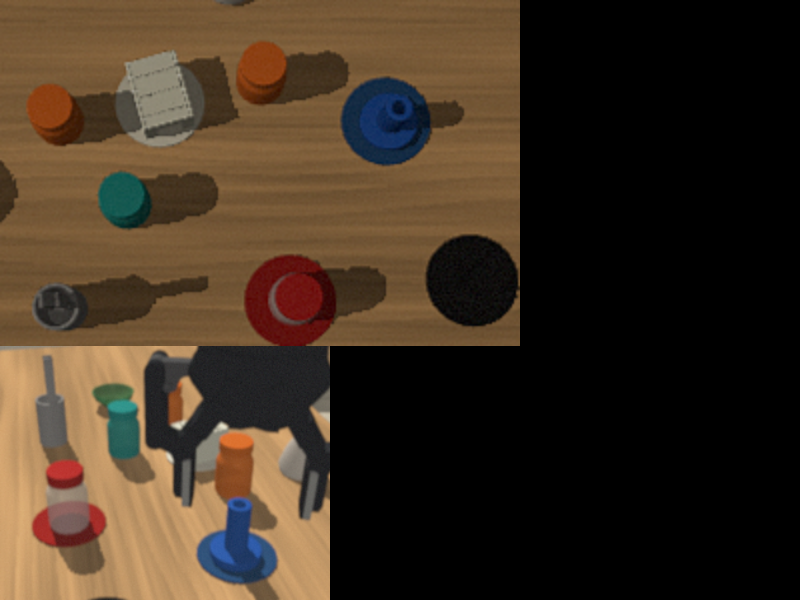

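All three things stand upright on their own mats: the holder foot is about 3 mm off the blue centre, the jar and hide about 2–4 mm off theirs. The tong is in the cup and the dish is untouched.

```bash
python3 -c "
from station import bot
print(bot.sign_off())"
```

```text
the job is handed in; nothing more can be done
None
```

I handed the job in after about 34 s of robot time: the tong is in the cup, and the holder, jar and hide stand upright on the blue, red and white mats, each within about 4 mm of centre by camera; the dish was not touched, and no verdict came back.

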